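# Read the left crucible with the sensor arm of the sample cabinet

### The arm

A 6-joint arm with a two-finger parallel gripper is mounted at the origin on the work surface. World frame = base frame: x ahead of the robot, y to its left, z up, the work surface at z = 0. Lengths are in mm, angles in rad, forces in N, time in s.
With the tool pointing down it reaches from about 350 to 875 mm from the base axis. Payload 4.2 kg.
Tool frame: the origin (TCP) lies at the very end of the fingers, on their centre line; the grasp point (between the pads) lies arm.hold_point_z behind it (arm.hold_point_z is the distance from the TCP to the grasp point, in mm); z points along the fingers, y is the direction in which the jaws open and shut (so a half turn about z gives the same grasp; the last joint's range is limited). The gripper opens to 85 mm and grips with 20 to 120 N. Pads are 22 mm wide; open, the fingers measure 114 mm over their backs; the gripper's body (76 mm by 85 mm) begins 54 mm behind the grasp point. The pads swing forward as they close: fully open they stand 13 mm farther back than shut.
Start: joints at [-0.966, 0.385, 0.008, 0, -1.194, -0.259], TCP at [211.858, -587.976, 231.312] pointing down, gripper open.
Joint ranges: [-3.14, 3.14], [-1.21, 2.06], [-1.07, 1.41], [-3.16, 2.05], [-2.99, -0.16], [-3.1, 3.1]. Speed limits (rad/s): [2.79, 2.79, 3.14, 3.14, 3.14, 3.14].

### API

Orientations are given as a unit quaternion [x, y, z, w].
In Python, from bench import arm gives the robot as it stands.
- The arm moves only by the tool step_arm, never from a script. Its argument "series" is a list of rows, each a list of 6 numbers: the shift along the world's x, y, z scaled (see below), then the turn, a rotation vector about the world's x, y, z scaled (see below). A call has 1 to 12 rows; each row is the pose to reach, as a shift and turn from the pose commanded when the call began; what a row does not reach only later rows make up. The controller multiplies each number of a shift by 400 mm and each number of a turn by pi/2 rad. A row lasts 1/12 s, in which the tool goes at most 41.7 mm and 7.16 degrees, less where a joint would pass 70% of its speed; a pose out of reach is approached as far as the arm can. A call with a number of a shift or a turn outside -1 to 1 is refused whole. A call with a gripper value outside its range is refused whole. "jaw" is the opening, from -1 (shut) to 1 (fully open), set as the call begins (left out, the last holds). The fingers move at their own pace and stop on an object; the grip force is fixed at half the most. Time passes only in rows, so rows that repeat a pose let the fingers close. It gives the time, the measured TCP pose, the force and the opening at its end, in the units of the state.
- arm.read_state(): the state, without advancing time (a new reading comes with each control period).
- arm.get_image(name): name is "scene" or "top" or "wrist"; returns a dict with "image" (420x560x3 uint8, red, green, blue), "camera_matrix" (3x3 intrinsics, pixels), "world_from_camera" (4x4, takes a point from camera to world coordinates). Camera axes: x right, y up, looking along -z (the intrinsics and any distortion apply to the point x, -y, -z); pixel columns grow to the right and rows downward; lengths in mm; the calibration is good to about 2 mm. A picture is of the moment at which its call begins. There is no depth.
- arm.job_done(): hands the job in, once; it reports no verdict.
The state is a dict: "clock": time; "joints": joint angles; "joint_vel": joint speeds; "joint_efforts": joint torques, N m; "position": TCP position; "ee_rot": TCP orientation; "contact_force": force on the tool from outside, world axes, zero at the start; "wrist_torque": the same for the moment, N m; "gripper_width": finger opening in mm.
Only numpy, scipy, OpenCV 4.12 (cv2) and the standard library are available. Lean on these libraries where they do the work, as an engineer would, in place of code of your own. Each camera call takes 0.05 s, during which the arm holds its last target.

### The job

At the sample cabinet, first pull the tray out to its stop; then take the sensor head of the telescoping arm above it by its two sides so that its lock button is squeezed in, and draw the arm out towards the front until the 100 mm line (the second of the full-width scale lines on the bar) stands at the edge of the collar, so that the sensor looks down into the left crucible. Finish while holding: keep the head gripped and still at that line with the button squeezed, because a spring pulls the arm back when it is let go. Both crucibles stay upright in their wells, the tray stays out, and the other things on the bench and cabinet are left where they stand.

Things in the scene. Friction and masses are not known exactly. Their poses are not given: they have to be found in the camera images.
- sample_cabinet: Fixed grey metal cabinet, 260 deep (x), 340 wide (y), 120 high; origin: centre of its underside. x points from its front to its back, y to its left as seen from its front, z up. The tray's panel closes the front. On top a fixed square tube (24) lies along x, 90 left of the middle, centre line 200 above the bench; it ends in front in a collar 34 wide, top 15 above the centre line.
- tray (a joint): Travel of the tray out of the cabinet towards its front (cabinet -x), metres: 0 shut, as at the start; 0.130 at its stop. Slides with about 2 N of friction and stays where it is left.
- tray_handle (a point): Middle of the tray's bar handle, moves with the tray; axes like the cabinet's. Round steel bar 11 thick and 130 long, level along y, 35 in front of the tray's flat panel (bar centre to face), 85 above the bench and 35 below the cabinet's top, with a leg to the panel 51 either side of the middle.
- well_left (a point): Floor centre of the left well, a round pocket 39 mm wide and 6 mm deep in the pale board on the tray, 31 mm above the bench, 90 mm left of the tray's middle; moves with the tray. It comes to lie right under the sensor when the tray is at its stop and the arm at 100 mm.
- well_right (a point): Floor centre of the right well, the same, 90 mm right of the tray's middle (the well between the two is empty).
- gauge_arm (a joint): Extension of the telescoping arm out of its tube to the front (cabinet -x), m, as the scale reads: 0 parked and locked (start), end stop 0.130. At 0.100 the second full-width line stands at the collar's front edge. A spring pulls it back with 1.4 N at 0 to 2.7 N at 0.100; let go, it runs back to about 0.011, where the tongue of the lock rests on its catch.
- sensor_head: Grey flat-sided grip block at the arm's front end, 36 long (x), 26 wide (y), 44 high, a stub 8 high on top, a round sensor (27) under it. Origin: centre of the block, 200 above the bench; axes like the cabinet's. Lock button in its left side (+y): 32 over block and button, about 27 squeezed. Behind it (+x) the bar and, when parked, the collar, 4 away. Take from above, a finger on each y side.
- lock_button (a joint): How far the lock button is pressed into the head (towards the head's -y), metres: 0 out, 0.005 fully in; needs about 2.5 N to start and 8 N fully in, and springs back. The arm is free of its catch from 0.0035 on. The catch is only at the parked position.
- button_face (a point): Centre of the lock button's outer face, 19 mm to the left (+y) of the head's centre with the button out, at the same height; a black ribbed cap, 22 long (x) x 20 high.
- collar_edge (a point): Middle of the collar's front edge at the bar's top surface, where the scale is read; fixed to the cabinet, axes like the cabinet's.
- mark_100 (a point): Middle of the 100 mm line on the bar's top surface; moves with the arm (inside the tube at the start), and meets collar_edge at 0.100. The bar is 18 mm square and pale, with a short black line every 10 mm and full-width lines at 50 and 100 mm.
- sensor_eye (a point): Centre of the sensor's downward window, 62 mm below the centre of the head.
- crucible_left: White porcelain crucible, 44 mm wide at the rim, 36 high, loose in the left well; inside the shut cabinet at the start. Origin: centre of its foot.
- crucible_right: The same, in the right well.
- dish: Porcelain dish, 86 wide, 32 high, on the right of the cabinet's top. Origin: centre of its foot. Leave alone.
- stopper: Black rubber stopper, 30 wide, 25 high, on the cabinet's top near the middle. Origin: centre of its foot. Leave alone.
- jar: Brown glass jar, 68 wide, 105 high, on the bench right of the cabinet's front. Origin: centre of its foot. Leave alone.
- wash_bottle: White wash bottle with a bent spout, 66 wide, 185 high, on the bench left of the cabinet's front. Origin: centre of its foot. Leave alone.
- burner: Gas burner, foot 80 wide, 138 high, on the bench left of the tray's path. Origin: centre of its foot. Leave alone.
- tongs: Steel crucible tongs, 230 long, 85 wide, 8 high, lying on the bench right of the tray's path. Origin: near their middle, on the bench. Leave alone.
- vial: Small glass vial, 34 wide, 50 high, on the bench left of the tray's path. Origin: centre of its foot. Leave alone.

How it is judged (in metres and radians):
On the way, in this order (a step that is already met when the one before it is completed fails the run):
1. the tray is out at its stop, the arm still parked (value of joint tray above 0.124 m and value of joint gauge_arm below 0.008 m), for 0.2 s.
2. the button is squeezed and the arm has left its catch (value of joint lock_button above 0.003 m and value of joint gauge_arm above 0.02 m and contact force between the fingers and sensor_head above 3 N), for 0.1 s.
At the end, for the whole second after the job is handed in: The arm stands still (under 10 mm/s) at 100 mm within 5 mm, gripped by the fingers with the lock button squeezed in by more than 3 mm; the tray is out to within 8 mm of its stop, both crucibles stand upright in their wells and the sensor is over the left one (within 18 mm) (value of joint gauge_arm between 0.095 and 0.105 m and velocity of joint gauge_arm between -0.01 and 0.01 m/s and value of joint lock_button above 0.003 m and contact force between the fingers and sensor_head above 3 N and value of joint tray above 0.122 m and horizontal distance between sensor_eye and crucible_left below 0.018 m and distance between crucible_left and well_left below 0.008 m and distance between crucible_right and well_right below 0.008 m and angle between each of crucible_left, crucible_right's own z axis and vertical below 0.2 rad); the arm keeps its last pose, push and grip.
It fails at once if a crucible is tipped (angle between any of crucible_left, crucible_right's own z axis and vertical above 0.5 rad).
It fails at once if another thing on the bench or cabinet is moved more than 25 mm (distance of any of dish, stopper, jar, wash_bottle, burner, tongs, vial from where it was at the start of the episode above 0.025 m).
It also fails if it takes over 51 s, if anything falls off the work surface, if the arm or the gripper's body presses on something with over 40 N, if the wrist force passes 120 N, or if a joint passes its speed limit or range.

## Working session

There is one attempt and no reset: what is moved stays moved. The work goes in short steps, Python scripts to look and compute and a tool call to move; the robot and the scene stay as the last step left them, time stands still between calls to the robot, and variables do not carry over. Pictures are saved under pics/ and viewed, and the job is handed in when it is done.

Besides the shell and the picture viewer there is one more tool, called after ">>>" in YAML: its name, and indented under it one key for each argument. step_arm: Moves the arm, as the interface text tells. Shifts and turns lie within -1 to 1; 1 stands for 400 mm of shift or pi/2 rad of turn. Its arguments: {"type":"object","properties":{"series":{"type":"array","items":{"type":"array","items":{"type":"number","minimum":-1,"maximum":1}}},"jaw":{"type":"number"}},"required":["series"]}

```bash
ls; mkdir -p pics; python3 - <<'E'
from bench import arm
import cv2
print(arm.read_state(), arm.hold_point_z)
for n in ["scene","top","wrist"]:
    d=arm.get_image(n); cv2.imwrite(f"pics/{n}0.png",cv2.cvtColor(d["image"],cv2.COLOR_RGB2BGR))
    print(n,d["camera_matrix"].round(2).tolist(),d["world_from_camera"].round(3).tolist(),[k for k in d])
E
```

```text
pics
{'clock': 0.0, 'joints': array([-9.66433773e-01,  3.85577843e-01,  6.63042195e-03, -5.15865484e-04,
       -1.19399451e+00, -2.58577948e-01]), 'joint_vel': array([ 0.00089104,  0.00272636, -0.0005271 ,  0.00118279, -0.00012977,
       -0.00206971]), 'joint_efforts': array([ 1.59773612e-03, -3.92289162e+01,  1.88401991e+01,  4.18603152e+00,
       -4.61320218e-03, -1.68097353e-05]), 'position': array([ 211.64716195, -587.45510153,  230.2080277 ]), 'ee_rot': array([-1.71938398e-01,  9.85107090e-01,  1.07474032e-03, -2.30888341e-04]), 'contact_force': array([0.26713293, 0.70331591, 0.07320045]), 'wrist_torque': array([-0.02200197, -0.00635399,  0.01115763]), 'gripper_width': 85.33488766716701} 18.700000000000003
scene [[448.42, 0.0, 281.42], [0.0, 448.42, 214.6], [0.0, 0.0, 1.0]] [[0.861, -0.361, 0.359, 967.775], [0.509, 0.606, -0.611, -695.651], [0.003, 0.709, 0.706, 917.681], [0.0, 0.0, 0.0, 1.0]] ['image', 'camera_matrix', 'world_from_camera']
top [[397.77, 0.0, 285.05], [0.0, 397.77, 204.93], [0.0, 0.0, 1.0]] [[-0.002, 0.996, -0.091, 507.38], [-1.0, -0.002, -0.001, -47.222], [-0.001, 0.091, 0.996, 952.179], [0.0, 0.0, 0.0, 1.0]] ['image', 'camera_matrix', 'world_from_camera']
wrist [[294.16, 0.0, 280.73], [0.0, 294.16, 205.04], [0.0, 0.0, 1.0]] [[-0.34, -0.903, -0.262, 145.276], [0.941, -0.326, -0.095, -611.29], [0.001, -0.278, 0.96, 372.741], [0.0, 0.0, 0.0, 1.0]] ['image', 'camera_matrix', 'world_from_camera']
```

View pics/scene0.png

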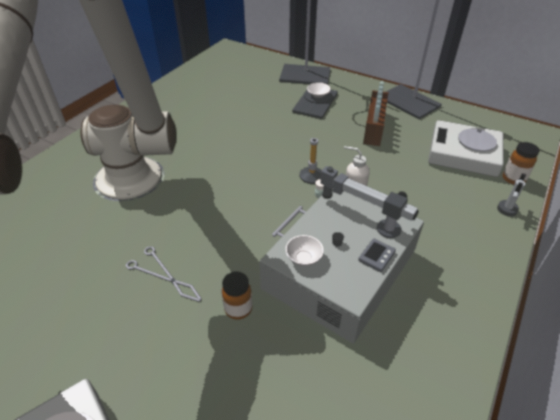

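View pics/top0.png

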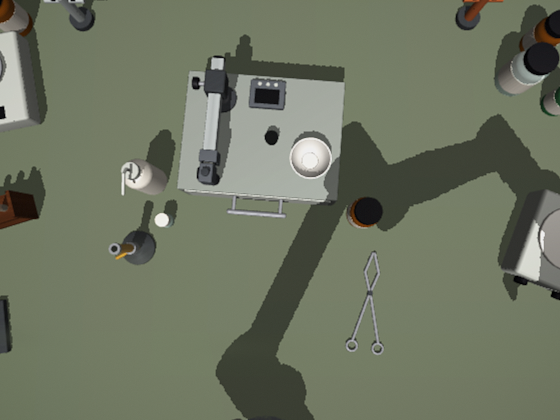

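View pics/wrist0.png

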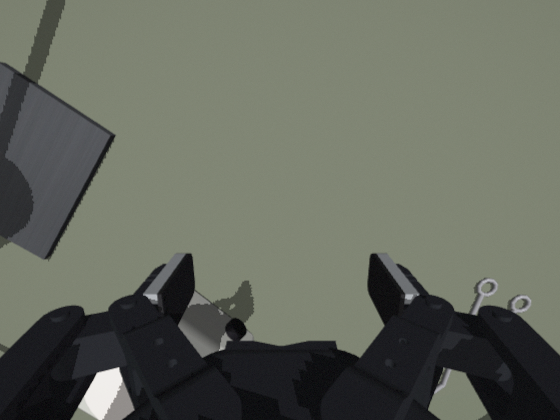

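```bash
cat > h.py <<'E'
import numpy as np, cv2
from bench import arm
def get(n,f=None):
    d=arm.get_image(n)
    if f: cv2.imwrite("pics/"+f,cv2.cvtColor(d["image"],cv2.COLOR_RGB2BGR))
    return d
def ray(d,u,v):
    K=d["camera_matrix"];T=d["world_from_camera"]
    p=np.linalg.inv(K)@[u,v,1]; return T[:3,3],T[:3,:3]@np.array([p[0],-p[1],-p[2]])
def onz(d,u,v,z):
    o,r=ray(d,u,v); return o+r*(z-o[2])/r[2]
def proj(d,P):
    K=d["camera_matrix"];T=d["world_from_camera"]
    c=T[:3,:3].T@(np.asarray(P,float)-T[:3,3]); q=K@[c[0],-c[1],-c[2]]; return q[:2]/q[2]
def crop(d,x0,y0,x1,y1,s,f):
    im=cv2.cvtColor(d["image"],cv2.COLOR_RGB2BGR)[y0:y1,x0:x1]
    cv2.imwrite("pics/"+f,cv2.resize(im,None,fx=s,fy=s,interpolation=cv2.INTER_CUBIC))
E
python3 - <<'E'
from h import *
d=get("top"); crop(d,170,50,360,225,4,"topc1.png")
np.savez("top0.npz",**d)
d=get("scene"); crop(d,255,150,435,330,3.3,"scenec1.png")
np.savez("scene0.npz",**d)
E
```

```text
(no output)
```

View pics/topc1.png

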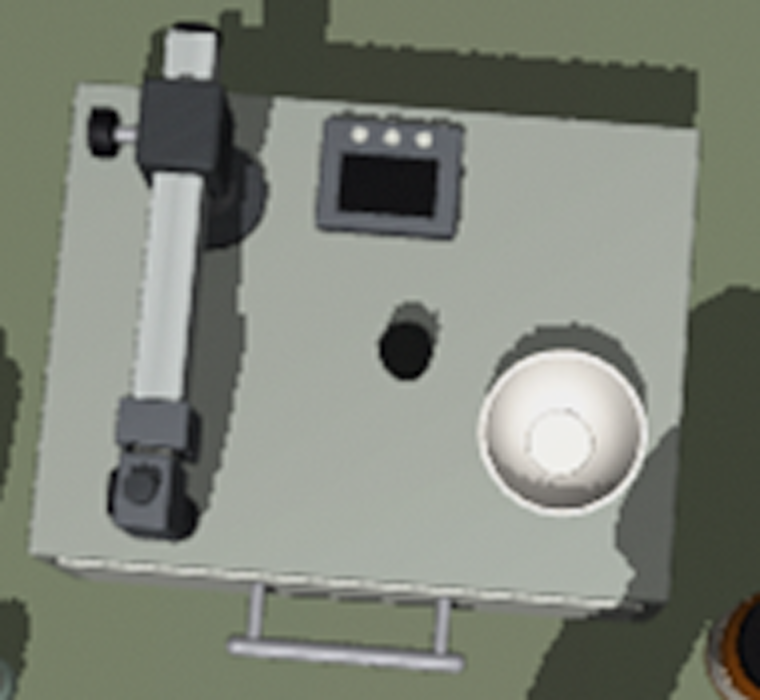

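View pics/scenec1.png

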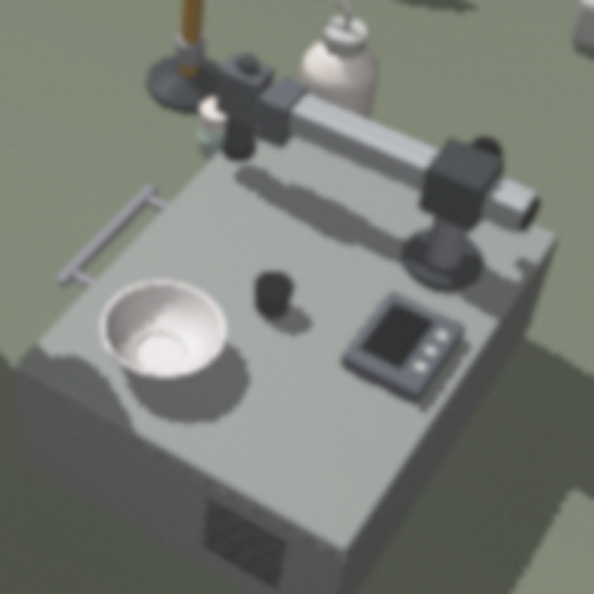

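```bash
python3 - <<'E'
from h import *
d=dict(np.load("top0.npz"))
P=lambda u,v,z: onz(d,170+u/4,50+v/4,z)
c={k:P(*v) for k,v in dict(BL=(78,86,120),BR=(698,128,120),FL=(30,553,120),FR=(668,602,120),h1=(231,645,85),h2=(462,664,85),stub=(143,484,230),tubeb=(190,30,212),colFL=(118,444,215),colFR=(192,454,215),colBL=(128,398,215),colBR=(200,404,215)).items()}
for k,v in c.items(): print(k,v.round(1))
n=np.linalg.norm
print(n(c['BL']-c['BR']),n(c['FL']-c['FR']),n(c['BL']-c['FL']),n(c['BR']-c['FR']),n(c['h1']-c['h2']))
for a,b in [('BR','BL'),('FR','FL'),('h2','h1'),('FL','BL'),('FR','BR')]:
    w=c[b]-c[a]; print(a,b,np.degrees(np.arctan2(w[1],w[0])))
# edges from handle gray mask
# objects
for nm,u,v,z in [("vial",163,219,50),("burner",115,249,138),("bottle",131,175,185),("jar",367,211,105)]: print(nm,onz(d,u,v,z).round(0))
E
```

```text
BL [873.8 160.4 120. ]
BR [ 849.6 -175.1  120. ]
FL [618.8 180.6 120. ]
FR [ 592.2 -155.4  120. ]
h1 [572.6  79.1  85. ]
h2 [562.  -47.1  85. ]
stub [635.9  99.3 230. ]
tubeb [861.3  83.9 212. ]
colFL [657.7 114.4 215. ]
colFR [652.8  79.6 215. ]
colBL [679.6 110.1 215. ]
colBR [676.7  76.1 215. ]
336.4195965961518 337.1122614397899 255.84200237390368 258.11422493752883 126.6892600800343
BR BL 85.86603594748077
FR FL 85.47920091971692
h2 h1 85.1918659969152
FL BL -4.525939368847748
FR BR -4.370435292353562
vial [558. 231.  50.]
burner [492. 300. 138.]
bottle [636. 254. 185.]
jar [ 571. -221.  105.]
```

>>> step_arm:
  series:
    - [0.1, 0.17, 0, 0, 0, 0.08]
    - [0.2, 0.34, 0, 0, 0, 0.16]
    - [0.3, 0.5, 0, 0, 0, 0.24]
    - [0.4, 0.67, 0, 0, 0, 0.32]
    - [0.5, 0.84, 0, 0, 0, 0.4]
    - [0.55, 0.94, 0, 0, 0, 0.46]
    - [0.58, 0.99, 0, 0, 0, 0.52]
    - [0.59, 1.0, 0, 0, 0, 0.6]
    - [0.59, 1.0, 0, 0, 0, 0.66]
    - [0.59, 1.0, 0, 0, 0, 0.73]
    - [0.59, 1.0, 0, 0, 0, 0.73]
    - [0.59, 1.0, 0, 0, 0, 0.73]
  jaw: -0.35

```text
clock: 1.25
position: [450.5, -183.9, 231.6]
ee_rot: [-0.681, 0.732, -0.001, 0.001]
contact_force: [-0.8, -0.2, 0.1]
gripper_width: 27.8
```

>>> step_arm:
  series:
    - [0.05, 0.09, 0, 0, 0, 0]
    - [0.1, 0.18, 0, 0, 0, 0]
    - [0.15, 0.27, 0, 0, 0, 0]
    - [0.2, 0.36, 0, 0, 0, 0]
    - [0.25, 0.44, 0, 0, 0, 0]
    - [0.28, 0.49, 0, 0, 0, 0]
    - [0.298, 0.51, 0, 0, 0, 0]
    - [0.298, 0.51, -0.05, 0, 0, 0]
    - [0.298, 0.51, -0.1, 0, 0, 0]
    - [0.298, 0.51, -0.15, 0, 0, 0]
    - [0.298, 0.51, -0.15, 0, 0, 0]
    - [0.298, 0.51, -0.15, 0, 0, 0]

```text
clock: 2.25
position: [566.5, 15.2, 170.7]
ee_rot: [-0.679, 0.734, 0.0, -0.001]
contact_force: [-0.2, 0.1, 0.5]
gripper_width: 27.4
```

```bash
python3 - <<'E'
from h import *
d=get("wrist","w1.png");np.savez("w1.npz",**d)
e=get("top");crop(e,170,50,360,250,4*0.75,"t1.png")
print(d["world_from_camera"].round(2).tolist())
s=arm.read_state();print(s["position"],s["ee_rot"],s["joints"],s["clock"])
E
```

```text
[[-1.0, -0.08, -0.02, 561.0], [0.08, -0.96, -0.27, -54.5], [0.0, -0.28, 0.96, 313.21], [0.0, 0.0, 0.0, 1.0]]
[567.88155962  15.64749602 172.7291588 ] [-0.67879991  0.73432242 -0.00076344  0.00082711] [ 3.13062906e-01  3.36732502e-01 -2.21597182e-01  8.16668264e-04
 -1.01032451e+00 -3.92037228e-01] 2.35
```

View pics/w1.png

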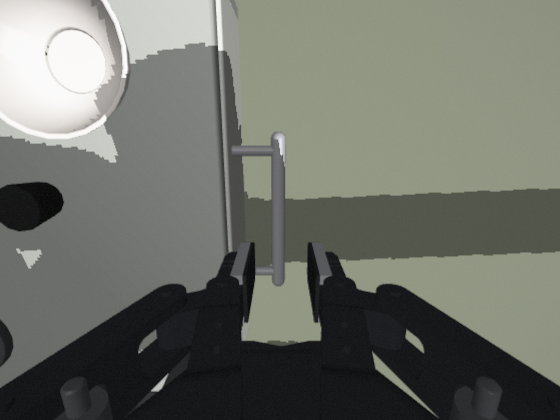

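View pics/t1.png

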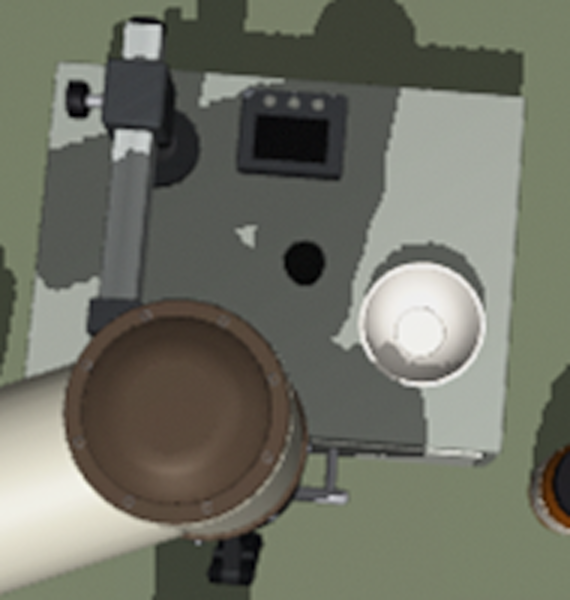

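```bash
python3 - <<'E'
from h import *
d=dict(np.load("w1.npz"))
for u,v,z in [(279,135,85),(278,282,85),(221,0,120),(227,240,120),(232,150,85),(233,270,85)]: print(onz(d,u,v,z).round(1))
a,b=onz(d,279,135,85),onz(d,278,282,85); print((a+b)/2, np.linalg.norm(a-b))
s=[-.6788,.7343]; th=np.arctan2(s[1],s[0]); print(2*np.degrees(th)-90)
E
```

```text
[562.9 -44.2  85. ]
[573.7  80.2  85. ]
[ 589.6 -123.   120. ]
[605.   23.4 120. ]
[599.7 -35.9  85. ]
[611.4  65.6  85. ]
[568.32134087  17.98607103  85.        ] 124.90390304563053
175.50168818703446
```

>>> step_arm:
  series:
    - [0.002, 0.003, -0.03, 0, 0, 0]
    - [0.002, 0.003, -0.06, 0, 0, 0]
    - [0.002, 0.003, -0.09, 0, 0, 0]
    - [0.002, 0.003, -0.12, 0, 0, 0]
    - [0.002, 0.003, -0.15, 0, 0, 0]
    - [0.002, 0.003, -0.18, 0, 0, 0]
    - [0.002, 0.003, -0.21, 0, 0, 0]
    - [0.002, 0.003, -0.23, 0, 0, 0]
    - [0.002, 0.003, -0.25, 0, 0, 0]
    - [0.002, 0.003, -0.26, 0, 0, 0]
    - [0.002, 0.003, -0.26, 0, 0, 0]
    - [0.002, 0.003, -0.26, 0, 0, 0]

```text
clock: 3.35
position: [569.5, 17.1, 75.6]
ee_rot: [-0.68, 0.733, -0.002, 0.002]
contact_force: [-17.8, 0.2, 36.4]
gripper_width: 27.8
```

```bash
python3 - <<'E'
from h import *
d=get("wrist","w2.png")
s=arm.read_state();print(s["position"],s["contact_force"])
E
```

```text
[569.50090546  17.06199224  75.62952358] [-17.66836524   0.9065068   36.70218839]
```

View pics/w2.png

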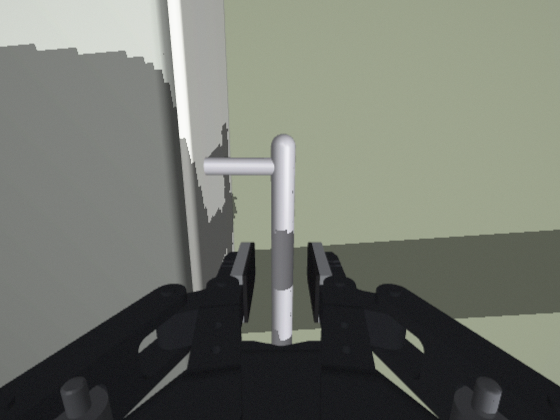

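>>> step_arm:
  series:
    - [-0.002, 0, 0.03, 0, 0, 0]
    - [-0.002, 0, 0.05, 0, 0, 0]
    - [-0.002, 0, 0.05, 0, 0, 0]
    - [-0.002, 0, 0.05, 0, 0, 0]

```text
clock: 3.73
position: [567.6, 17.3, 87.8]
ee_rot: [-0.679, 0.734, -0.0, 0.001]
contact_force: [1.3, 0.3, 0.5]
gripper_width: 27.7
```

>>> step_arm:
  series:
    - [0, 0, 0, 0, 0, 0]
    - [0, 0, 0, 0, 0, 0]
    - [0, 0, 0, 0, 0, 0]
    - [0, 0, 0, 0, 0, 0]
  jaw: -0.58

```text
clock: 4.07
position: [566.8, 17.1, 86.5]
ee_rot: [-0.679, 0.734, 0.0, -0.001]
contact_force: [-0.1, -0.5, -0.1]
gripper_width: 18.2
```

>>> step_arm:
  series:
    - [-0.003, 0, -0.01, 0, 0, 0]
    - [-0.003, 0, -0.02, 0, 0, 0]
    - [-0.003, 0, -0.028, 0, 0, 0]
    - [-0.003, 0, -0.028, 0, 0, 0]
    - [-0.003, 0, -0.028, 0, 0, 0]

```text
clock: 4.48
position: [565.7, 17.2, 75.7]
ee_rot: [-0.679, 0.734, 0.0, -0.0]
contact_force: [0.3, -0.1, -0.2]
gripper_width: 18.2
```

>>> step_arm:
  series:
    - [0, 0, -0.005, 0, 0, 0]
    - [0, 0, -0.01, 0, 0, 0]
    - [0, 0, -0.01, 0, 0, 0]

```text
clock: 4.73
position: [566.2, 17.2, 73.1]
ee_rot: [-0.679, 0.734, -0.0, 0.0]
contact_force: [-2.2, -0.5, 5.2]
gripper_width: 17.7
```

>>> step_arm:
  series:
    - [0.004, 0, 0, 0, 0, 0]
    - [0.004, 0, 0, 0, 0, 0]
    - [0.004, 0, 0, 0, 0, 0]
    - [0.004, 0, 0, 0, 0, 0]
  jaw: -1

```text
clock: 5.07
position: [568.3, 17.2, 73.2]
ee_rot: [-0.679, 0.734, -0.001, 0.001]
contact_force: [-0.1, -0.3, 5.7]
gripper_width: 8.6
```

>>> step_arm:
  series:
    - [0, 0, 0.003, 0, 0, 0]
    - [0, 0, 0.003, 0, 0, 0]
    - [0, 0, 0.003, 0, 0, 0]

```text
clock: 5.32
position: [567.8, 17.3, 73.2]
ee_rot: [-0.679, 0.734, -0.0, 0.0]
contact_force: [1.6, -0.4, -1.6]
gripper_width: 8.5
```

```bash
python3 - <<'E'
from h import *
d=get("wrist","w3.png")
s=arm.read_state();print(s["position"],s["contact_force"],s["gripper_width"])
E
```

```text
[567.80320397  17.25759398  73.19139182] [ 2.30175739 -0.33582393 -1.26993316] 8.043676852365852
```

View pics/w3.png

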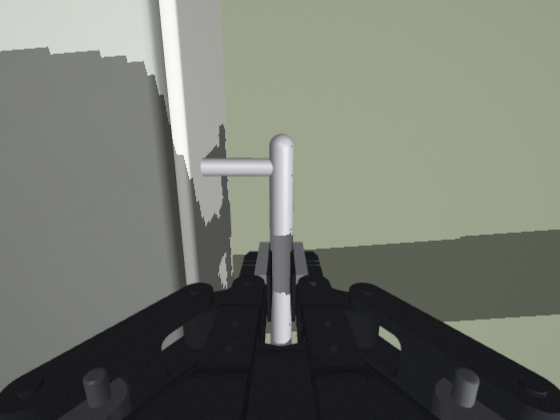

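>>> step_arm:
  series:
    - [-0.007, 0.0005, 0, 0, 0, 0]
    - [-0.022, 0.0017, 0, 0, 0, 0]
    - [-0.045, 0.0035, 0, 0, 0, 0]
    - [-0.075, 0.006, 0, 0, 0, 0]
    - [-0.11, 0.0087, 0, 0, 0, 0]
    - [-0.145, 0.0114, 0, 0, 0, 0]
    - [-0.18, 0.0142, 0, 0, 0, 0]
    - [-0.215, 0.017, 0, 0, 0, 0]
    - [-0.245, 0.0193, 0, 0, 0, 0]
    - [-0.27, 0.0213, 0, 0, 0, 0]
    - [-0.287, 0.0226, 0, 0, 0, 0]
    - [-0.299, 0.0235, 0, 0, 0, 0]

```text
clock: 6.37
position: [446.8, 27.0, 73.2]
ee_rot: [-0.679, 0.734, 0.0, 0.0]
contact_force: [2.1, 2.4, -5.1]
gripper_width: 8.8
```

>>> step_arm:
  series:
    - [-0.006, 0.0005, 0, 0, 0, 0]
    - [-0.011, 0.001, 0, 0, 0, 0]
    - [-0.016, 0.0013, 0, 0, 0, 0]
    - [-0.02, 0.0016, 0, 0, 0, 0]
    - [-0.022, 0.0017, 0, 0, 0, 0]
    - [-0.022, 0.0017, 0, 0, 0, 0]

```text
clock: 6.87
position: [439.3, 27.6, 73.2]
ee_rot: [-0.679, 0.734, 0.0, 0.0]
contact_force: [2.0, 4.4, -5.7]
gripper_width: 8.6
```

>>> step_arm:
  series:
    - [-0.004, 0.0003, 0, 0, 0, 0]
    - [-0.008, 0.0006, 0, 0, 0, 0]
    - [-0.01, 0.0008, 0, 0, 0, 0]
    - [-0.01, 0.0008, 0, 0, 0, 0]

```text
clock: 7.2
position: [439.2, 27.8, 73.3]
ee_rot: [-0.679, 0.734, -0.002, 0.003]
contact_force: [15.4, -4.9, -16.9]
gripper_width: 8.3
```

```bash
python3 - <<'E'
from h import *
d=get("top","t2.png");np.savez("t2.npz",**d)
s=arm.read_state();print(s["position"],s["contact_force"],s["gripper_width"])
E
```

```text
[439.23552106  27.76289998  73.29190466] [ 14.71571734  -4.83343344 -17.22485084] 8.270222545847643
```

View pics/t2.png

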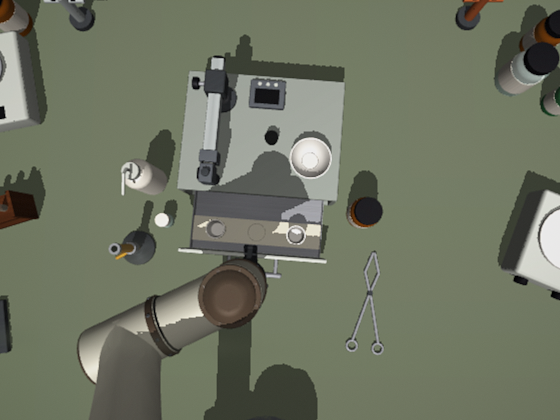

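>>> step_arm:
  series:
    - [0.004, 0, 0, 0, 0, 0]
    - [0.008, -0.0006, 0, 0, 0, 0]
    - [0.008, -0.0006, 0, 0, 0, 0]

```text
clock: 7.5
position: [439.3, 27.6, 73.2]
ee_rot: [-0.679, 0.734, -0.0, 0.001]
contact_force: [3.6, 3.8, -7.2]
gripper_width: 8.5
```

>>> step_arm:
  series:
    - [0, 0, 0, 0, 0, 0]
    - [0, 0, 0, 0, 0, 0]
    - [0, 0, 0, 0, 0, 0]
    - [0, 0, 0, 0, 0, 0]
  jaw: -0.45

```text
clock: 7.83
position: [437.7, 26.8, 73.4]
ee_rot: [-0.679, 0.734, 0.0, -0.001]
contact_force: [0.8, -0.2, 0.2]
gripper_width: 23.3
```

>>> step_arm:
  series:
    - [0, 0, 0.02, 0, 0, 0]
    - [0, 0, 0.05, 0, 0, 0]
    - [0, 0, 0.1, 0, 0, 0]
    - [0, 0, 0.17, 0, 0, 0]
    - [0, 0, 0.25, 0, 0, 0]
    - [0, 0, 0.33, 0, 0, 0]
    - [0, 0, 0.41, 0, 0, 0]
    - [0, 0, 0.48, 0, 0, 0]
    - [0, 0, 0.52, 0, 0, 0]
    - [0, 0, 0.54, 0, 0, 0]
    - [0, 0, 0.54, 0, 0, 0]

```text
clock: 8.75
position: [438.7, 27.4, 291.4]
ee_rot: [-0.679, 0.734, -0.001, 0.002]
contact_force: [-0.0, 0.1, -0.2]
gripper_width: 23.4
```

```bash
python3 - <<'E'
from h import *
d=get("top");np.savez("t3.npz",**d);crop(d,170,130,350,270,4,"t3.png")
d=get("wrist","w4.png")
s=arm.read_state();print(s["position"],s["ee_rot"],s["contact_force"],s["gripper_width"],s["joints"])
E
```

```text
[437.42543438  27.1889491  288.44990478] [-6.78775419e-01  7.34345361e-01  5.76133486e-04 -6.99372869e-04] [-0.1764557  -0.37959888 -0.27010967] 23.446707366563142 [ 4.34809314e-01  1.86360700e-02 -3.17546281e-01 -7.07703418e-04
 -1.23629850e+00 -5.13184451e-01]
```

View pics/t3.png

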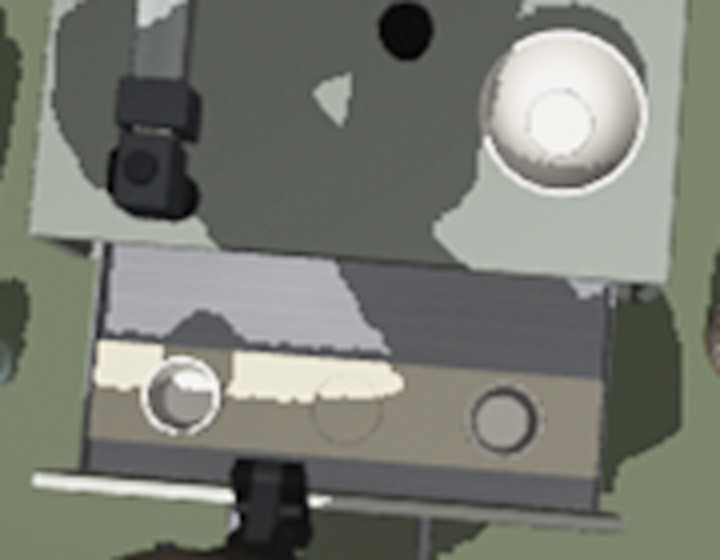

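View pics/w4.png

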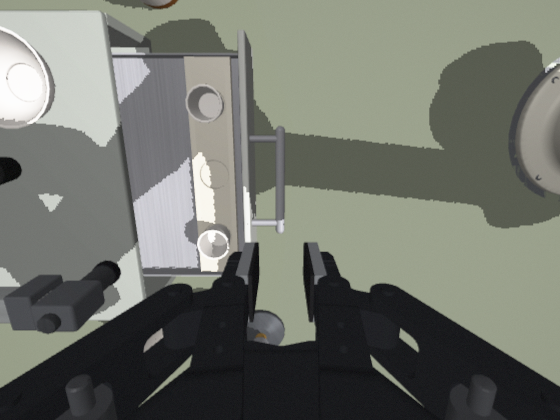

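```bash
python3 - <<'E'
from h import *
d=dict(np.load("t3.npz"))
P=lambda u,v,z: onz(d,170+u/4,130+v/4,z)
cl=P(181,396,67);print("crucL",cl,"crucR",P(505,419,67))
ex=np.array([np.cos(np.radians(-4.5)),np.sin(np.radians(-4.5)),0]); print("head parked",cl+100*ex)
print("stub",P(140,167,230),"head top back/front mid", P(150,141,222),P(143,208,222), "headL/R", P(118,175,222),P(182,183,222))
d=arm.get_image("wrist")
a,b=onz(d,281,128,85),onz(d,280,229,85);print((a+b)/2,np.linalg.norm(a-b),a,b)
E
```

```text
crucL [534.4419834 109.1040485  67.       ] crucR [521.39672691 -70.88399135  67.        ]
head parked [634.13371677 101.25813893  67.        ]
stub [634.54545301 100.6546378  230.        ] head top back/front mid [648.18257553  97.84301791 222.        ] [616.72865724 100.58323581 222.        ] headL/R [632.21528649 112.44687225 222.        ] [628.40542786  82.67394819 222.        ]
[437.47514572  26.71127693  85.        ] 122.45562677356864 [432.11727749 -34.2816602   85.        ] [442.83301396  87.70421406  85.        ]
```

>>> step_arm:
  series:
    - [0.03, 0.01, 0, 0, 0, -0.07]
    - [0.08, 0.03, 0, 0, 0, -0.15]
    - [0.14, 0.055, 0, 0, 0, -0.22]
    - [0.2, 0.078, 0, 0, 0, -0.3]
    - [0.26, 0.1, 0, 0, 0, -0.38]
    - [0.32, 0.122, 0, 0, 0, -0.46]
    - [0.37, 0.14, 0, 0, 0, -0.54]
    - [0.42, 0.16, 0, 0, 0, -0.62]
    - [0.46, 0.175, 0, 0, 0, -0.7]
    - [0.48, 0.183, 0, 0, 0, -0.78]
    - [0.489, 0.186, 0, 0, 0, -0.86]
    - [0.489, 0.186, 0, 0, 0, -0.93]
  jaw: 0.41

```text
clock: 9.9
position: [634.0, 102.0, 285.9]
ee_rot: [-0.013, 1.0, -0.001, -0.003]
contact_force: [-0.6, 0.3, -0.2]
gripper_width: 60.3
```

>>> step_arm:
  series:
    - [0, 0, 0, 0, 0, -0.07]
    - [0, 0, 0, 0, 0, -0.07]
    - [0, 0, 0, 0, 0, -0.07]

```text
clock: 10.15
position: [633.4, 101.6, 287.4]
ee_rot: [0.038, 0.999, -0.001, -0.002]
contact_force: [-0.2, -0.4, -0.1]
gripper_width: 60.2
```

```bash
python3 - <<'E'
from h import *
d=get("wrist","w5.png");np.savez("w5.npz",**d)
s=arm.read_state();print(s["position"],s["ee_rot"],s["contact_force"],s["gripper_width"],s["joints"])
q=s["ee_rot"];print(2*np.degrees(np.arctan2(q[1],q[0]))-90)
E
```

```text
[633.48602921 101.66623159 287.87210521] [ 3.78327060e-02  9.99283187e-01 -5.22312483e-04 -1.23528758e-03] [ 0.07490405 -0.62494451  0.49452665] 60.25435464128368 [ 4.10785239e-01  3.84840118e-01  1.48920158e-01 -1.33933639e-04
 -1.33755555e+00 -2.05723398e+00]
85.66365246800129
```

View pics/w5.png

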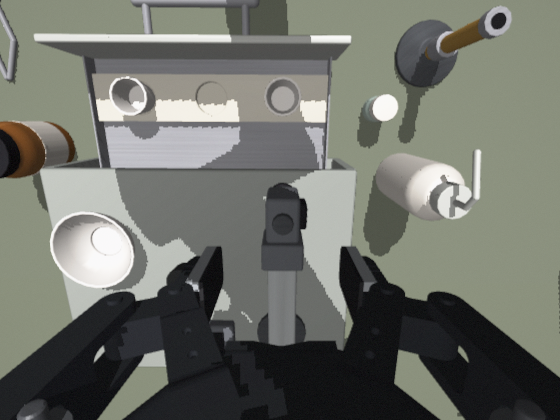

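```bash
python3 - <<'E'
from h import *
d=dict(np.load("w5.npz"));crop(d,240,160,340,280,5,"w5c.png")
print("stub",onz(d,284,224,230).round(1))
for u,v in [(267,194),(299,194),(267,239),(300,239)]: print(onz(d,u,v,222).round(1))
print(proj(d,[633.5,101.7,230]),proj(d,[633.5,101.7,287.9-18.7]))
E
```

```text
stub [634.9 104.1 230. ]
[613.8  93.3 222. ]
[615.5 116.5 222. ]
[648.9  90.2 222. ]
[650.8 115.2 222. ]
[280.52571875 222.35472041] [280.35518266 244.3787389 ]
```

View pics/w5c.png

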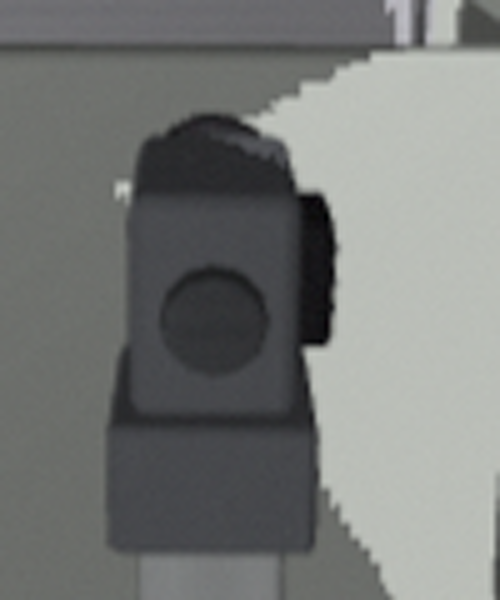

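>>> step_arm:
  series:
    - [0.001, 0.0035, -0.02, 0, 0, 0]
    - [0.001, 0.0035, -0.05, 0, 0, 0]
    - [0.001, 0.0035, -0.08, 0, 0, 0]
    - [0.001, 0.0035, -0.11, 0, 0, 0]
    - [0.001, 0.0035, -0.14, 0, 0, 0]
    - [0.001, 0.0035, -0.17, 0, 0, 0]
    - [0.001, 0.0035, -0.2, 0, 0, 0]
    - [0.001, 0.0035, -0.23, 0, 0, 0]
    - [0.001, 0.0035, -0.25, 0, 0, 0]
    - [0.001, 0.0035, -0.265, 0, 0, 0]
    - [0.001, 0.0035, -0.27, 0, 0, 0]
    - [0.001, 0.0035, -0.27, 0, 0, 0]

```text
clock: 11.2
position: [634.1, 103.1, 180.8]
ee_rot: [0.039, 0.999, -0.0, -0.0]
contact_force: [0.6, 0.0, -0.1]
gripper_width: 60.4
```

```bash
python3 - <<'E'
from h import *
d=get("wrist","w6.png");np.savez("w6.npz",**d)
d=get("scene"); crop(d,255,120,435,270,4,"s6.png")
s=arm.read_state();print(s["position"],s["ee_rot"],s["contact_force"],s["gripper_width"])
E
```

```text
[634.65066644 103.2899076  181.91591679] [3.89662794e-02 9.99240349e-01 1.29508031e-04 5.80603435e-04] [-0.26121205  0.3286664  -0.61952119] 59.787142573477965
```

View pics/w6.png

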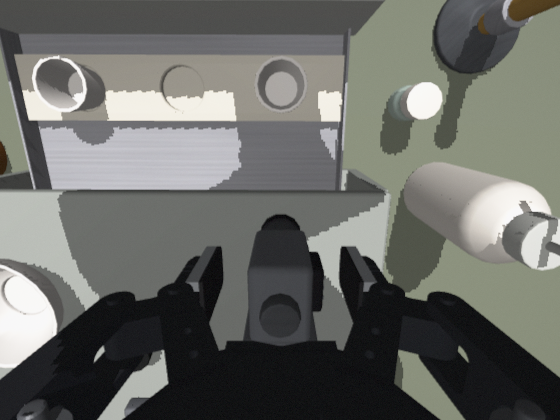

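View pics/s6.png

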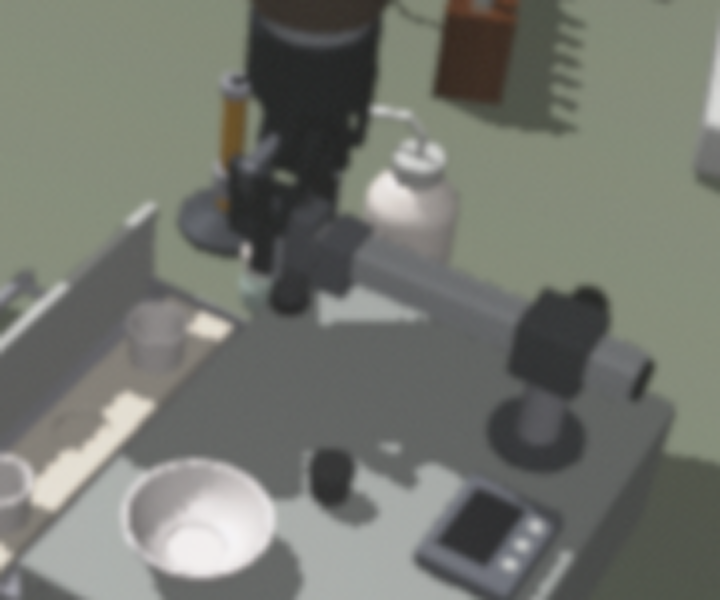

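>>> step_arm:
  series:
    - [0, 0, 0, 0, 0, 0]
    - [0, 0, 0, 0, 0, 0]
    - [0, 0, 0, 0, 0, 0]
    - [0, 0, 0, 0, 0, 0]
    - [0, 0, 0, 0, 0, 0]
    - [0, 0, 0, 0, 0, 0]
    - [0, 0, 0, 0, 0, 0]
    - [0, 0, 0, 0, 0, 0]
  jaw: -1

```text
clock: 11.97
position: [634.7, 102.9, 182.6]
ee_rot: [0.039, 0.999, 0.0, 0.001]
contact_force: [-0.8, -1.6, 5.8]
gripper_width: 25.3
```

```bash
python3 - <<'E'
from h import *
d=get("wrist","w7.png")
s=arm.read_state();print(s["position"],s["ee_rot"],s["contact_force"],s["gripper_width"])
E
```

```text
[634.7256936  102.93017401 182.57916447] [3.92288807e-02 9.99229792e-01 1.58111290e-04 9.45043253e-04] [-0.79145944 -1.54716936  5.565431  ] 25.520171130691153
```

View pics/w7.png

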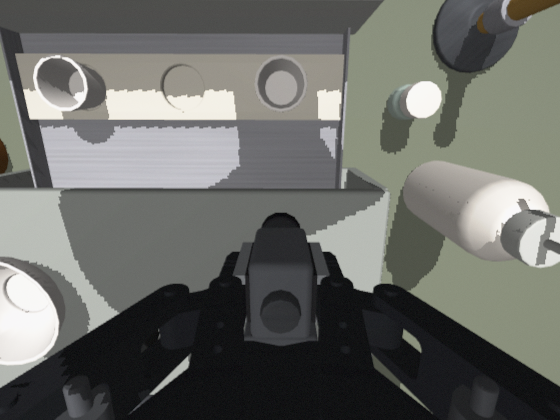

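>>> step_arm:
  series:
    - [-0.005, 0.0004, 0, 0, 0, 0]
    - [-0.015, 0.0012, 0, 0, 0, 0]
    - [-0.03, 0.0024, 0, 0, 0, 0]
    - [-0.045, 0.0035, 0, 0, 0, 0]
    - [-0.06, 0.0047, 0, 0, 0, 0]
    - [-0.07, 0.0055, 0, 0, 0, 0]
    - [-0.075, 0.0059, 0, 0, 0, 0]
    - [-0.075, 0.0059, 0, 0, 0, 0]

```text
clock: 12.68
position: [604.7, 105.4, 182.5]
ee_rot: [0.039, 0.999, 0.0, 0.001]
contact_force: [1.2, -2.9, 6.0]
gripper_width: 25.3
```

```bash
python3 - <<'E'
from h import *
d=get("top");crop(d,170,50,350,230,3.3,"t8.png")
s=arm.read_state();print(s["position"],s["ee_rot"],s["contact_force"],s["gripper_width"])
E
```

```text
[604.91852156 105.37841712 182.53837243] [3.90314263e-02 9.99236944e-01 1.69789813e-04 1.43116360e-03] [ 1.71182544 -3.41256859  6.2392944 ] 25.62229269550014
```

View pics/t8.png

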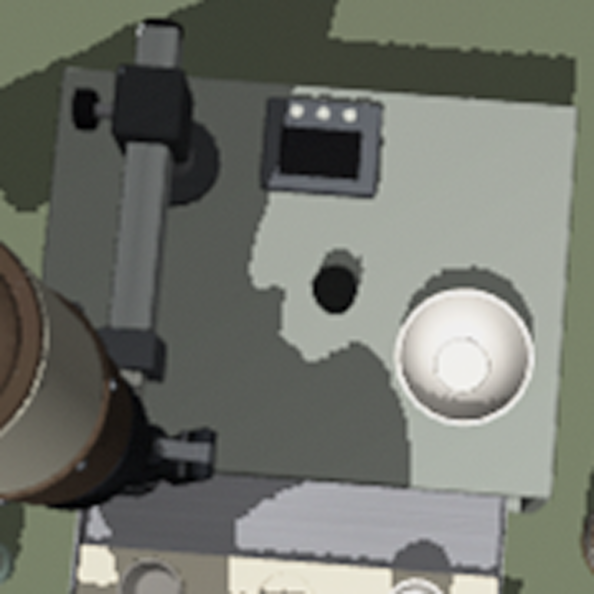

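>>> step_arm:
  series:
    - [-0.01, 0.0008, 0, 0, 0, 0]
    - [-0.03, 0.0024, 0, 0, 0, 0]
    - [-0.05, 0.0039, 0, 0, 0, 0]
    - [-0.075, 0.0059, 0, 0, 0, 0]
    - [-0.1, 0.0079, 0, 0, 0, 0]
    - [-0.125, 0.0098, 0, 0, 0, 0]
    - [-0.145, 0.0114, 0, 0, 0, 0]
    - [-0.16, 0.0126, 0, 0, 0, 0]
    - [-0.17, 0.0134, 0, 0, 0, 0]
    - [-0.1745, 0.0137, 0, 0, 0, 0]
    - [-0.1745, 0.0137, 0, 0, 0, 0]
    - [-0.1745, 0.0137, 0, 0, 0, 0]

```text
clock: 13.73
position: [535.5, 111.1, 182.5]
ee_rot: [0.039, 0.999, 0.0, 0.002]
contact_force: [2.7, -3.9, 6.3]
gripper_width: 25.8
```

```bash
python3 - <<'E'
from h import *
d=get("top");crop(d,170,50,350,230,3.3,"t9.png");np.savez("t9.npz",**d)
d=get("scene");crop(d,255,120,435,270,4,"s9.png");np.savez("s9.npz",**d)
d=get("wrist","w9.png");np.savez("w9.npz",**d)
s=arm.read_state();print(s["position"],s["ee_rot"],s["contact_force"],s["gripper_width"])
E
```

```text
[535.59262344 111.00035367 182.50816718] [3.89724233e-02 9.99238746e-01 2.99752412e-04 1.72884723e-03] [ 1.67159739 -3.19061309  5.63613079] 25.404276264404473
```

View pics/t9.png

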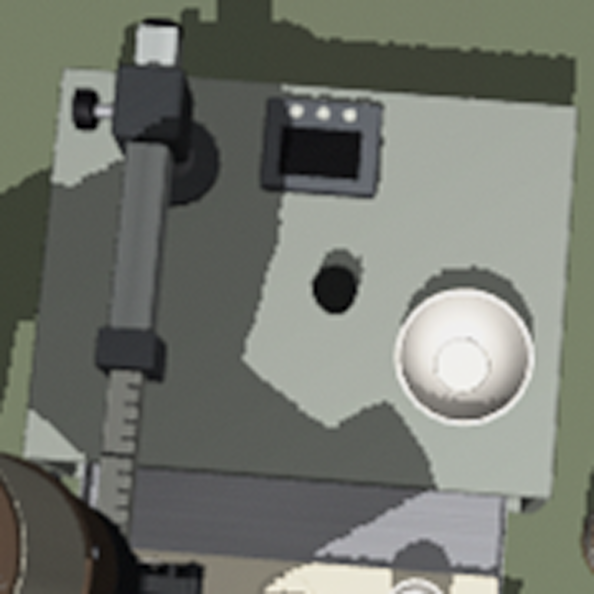

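View pics/s9.png

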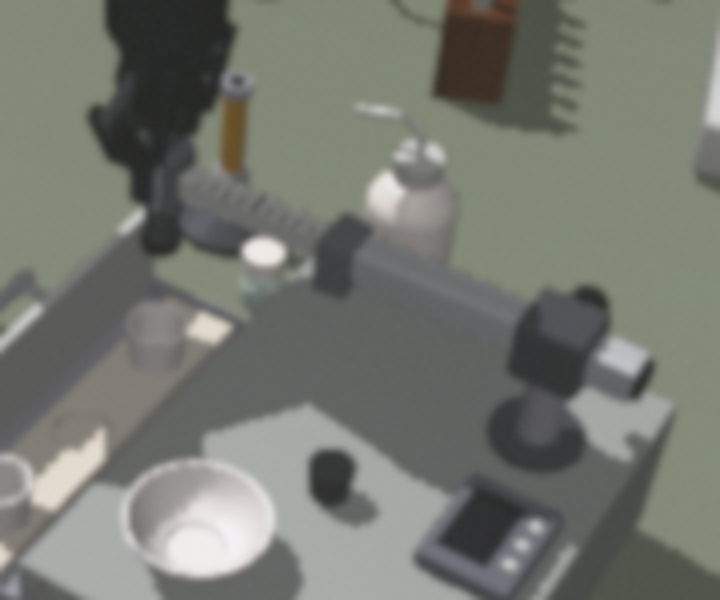

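View pics/w9.png

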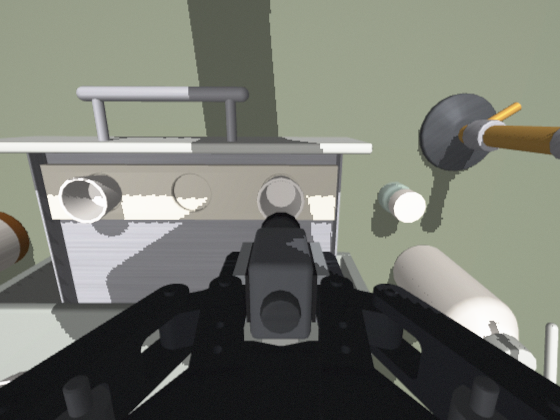

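```bash
python3 - <<'E'
from h import *
d=dict(np.load("t9.npz"));crop(d,190,140,230,220,9,"t9c.png")
ex=np.array([np.cos(np.radians(-4.5)),np.sin(np.radians(-4.5)),0])
E
```

```text
(no output)
```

View pics/t9c.png

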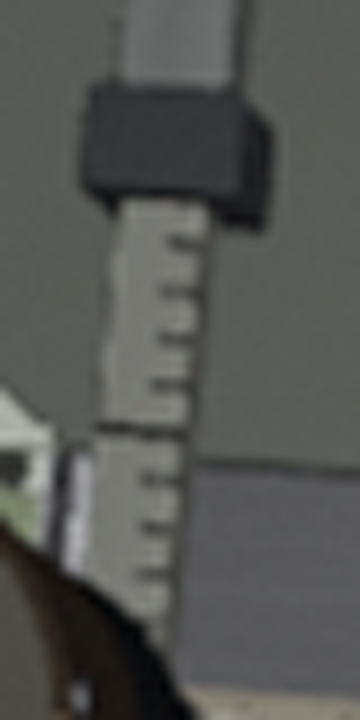

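```bash
python3 - <<'E'
from h import *
d=dict(np.load("t9.npz"));g=cv2.cvtColor(d["image"],cv2.COLOR_RGB2GRAY).astype(np.float32)
# bar line in crop: right-half column: at v=242 u=188 ; at v=574 u=157
v=np.arange(180,600,1.0);u=187+(v-242)*(155-187)/(574-242)
for off in (-35,-25,-5,0,5):
    s=cv2.remap(g,((u+off+.5)/9-.5+190).astype(np.float32)[None],((v+.5)/9-.5+140).astype(np.float32)[None],cv2.INTER_CUBIC)[0]
    mins=[(int(v[i]),int(s[i])) for i in range(2,len(s)-2) if s[i]==s[i-6 if i>6 else 0:i+7].min()]
    hi=s[20:50].max(); lo=s[:8].min(); i=np.argmax(s>(hi+lo)/2)
    print(off,mins,"edge",v[i],lo,hi)
P=lambda u,vv: onz(d,190+u/9,140+vv/9,209)
print(P(188,242),P(157,574),np.linalg.norm(P(188,242)-P(157,574)))
E
```

```text
-35 [(192, 23), (227, 118), (264, 117), (279, 117), (314, 118), (350, 119), (364, 118), (404, 118), (429, 62), (461, 119), (492, 120), (514, 120), (549, 119), (573, 121)] edge 202.0 39.13932 124.243546
-25 [(192, 27), (221, 119), (239, 110), (265, 118), (289, 104), (336, 111), (384, 103), (408, 120), (432, 58), (476, 101), (525, 113), (572, 112)] edge 202.0 40.83621 124.81218
-5 [(193, 32), (244, 70), (292, 86), (319, 121), (339, 80), (364, 123), (384, 80), (409, 121), (433, 63), (481, 89), (507, 123), (528, 72), (553, 125), (573, 79)] edge 207.0 45.82861 127.08452
0 [(193, 34), (246, 71), (292, 84), (319, 126), (340, 79), (364, 123), (385, 83), (409, 127), (434, 61), (481, 86), (508, 128), (529, 76), (553, 126), (574, 78)] edge 206.0 47.216995 132.33647
5 [(193, 36), (246, 73), (292, 76), (320, 126), (340, 73), (364, 117), (384, 78), (410, 128), (434, 56), (481, 77), (509, 127), (529, 79), (553, 120), (574, 75)] edge 207.0 48.06144 132.70609
[647.53336819  93.95843813 209.        ] [577.40520027  99.35550108 209.        ] 70.33554025916087
```

>>> step_arm:
  series:
    - [-0.0015, 0.0001, 0, 0, 0, 0]
    - [-0.003, 0.0002, 0, 0, 0, 0]
    - [-0.003, 0.0002, 0, 0, 0, 0]
    - [-0.003, 0.0002, 0, 0, 0, 0]
    - [-0.003, 0.0002, 0, 0, 0, 0]
    - [-0.003, 0.0002, 0, 0, 0, 0]

```text
clock: 14.38
position: [534.5, 111.1, 182.5]
ee_rot: [0.039, 0.999, 0.0, 0.002]
contact_force: [2.6, -2.8, 6.3]
gripper_width: 26.0
```

```bash
python3 - <<'E'
from h import *
d=get("top","t10.png");g=cv2.cvtColor(d["image"],cv2.COLOR_RGB2GRAY).astype(np.float32)
crop(d,190,140,230,220,7,"t10c.png")
v=np.arange(180,600,1.0);u=187+(v-242)*(155-187)/(574-242)
for off in (-35,0,5):
    s=cv2.remap(g,((u+off+.5)/9-.5+190).astype(np.float32)[None],((v+.5)/9-.5+140).astype(np.float32)[None],cv2.INTER_CUBIC)[0]
    mins=[(int(v[i]),int(s[i])) for i in range(2,len(s)-2) if s[i]==s[i-6 if i>6 else 0:i+7].min() and s[i]<100]
    hi=s[20:50].max(); lo=s[:8].min(); i=np.argmax(s>(hi+lo)/2)
    print(off,mins,"edge",v[i],s[10:35:3].astype(int))
# crucible left rim & tray handle
for _ in range(2):
    s=arm.read_state();print(s["position"],s["contact_force"],s["gripper_width"],s["clock"],s["joint_vel"].round(4))
E
```

```text
-35 [(193, 28), (436, 48)] edge 207.0 [ 33  28  31  39  55  74  89 106 116]
0 [(200, 19), (250, 75), (294, 84), (342, 76), (391, 83), (437, 59), (483, 84), (531, 83), (580, 75)] edge 211.0 [ 44  37  26  19  25  46  72 100 118]
5 [(200, 17), (250, 78), (294, 77), (344, 78), (391, 78), (437, 54), (483, 80), (532, 80), (580, 70)] edge 211.0 [ 46  39  27  18  22  43  69  99 118]
[534.54227623 111.09832627 182.48723766] [ 2.2340414  -4.37029287  5.23288606] 26.05373127798947 14.4333 [ 0.0002  0.0021 -0.0013  0.001   0.0011 -0.0001]
[534.54227623 111.09832627 182.48723766] [ 2.2340414  -4.37029287  5.23288606] 26.05373127798947 14.4333 [ 0.0002  0.0021 -0.0013  0.001   0.0011 -0.0001]
```

View pics/t10c.png

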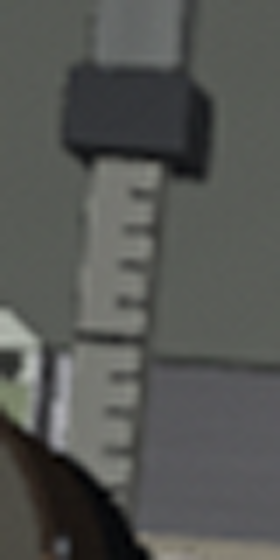

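View pics/t10.png

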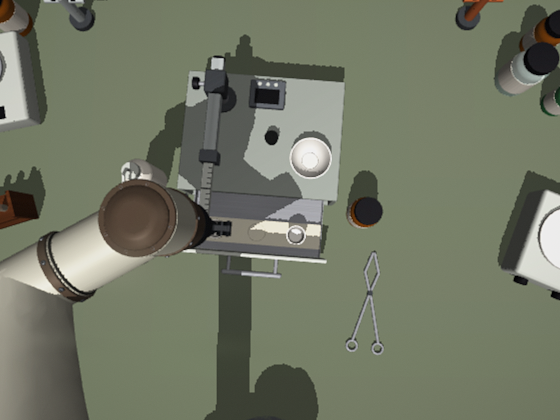

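```bash
python3 - <<'E'
from h import *
d=get("wrist","w10.png")
a,b=onz(d,82,94,85),onz(d,244,95,85);print("handle",(a+b)/2,np.linalg.norm(a-b))
print("crucL rim",onz(d,281,198,67))
s=arm.read_state();print(s["position"],s["gripper_width"],s["clock"])
E
```

```text
handle [439.11305688  28.5515242   85.        ] 123.77280656946978
crucL rim [532.54555677 111.8468978   67.        ]
[534.55254769 111.11130981 182.51501721] 25.603742668111618 14.4833
```

View pics/w10.png

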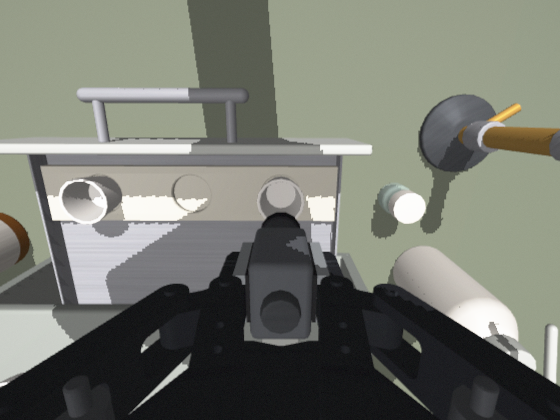

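The last wrist picture shows the head gripped at (281, 280). Both crucibles are upright in their wells at (281, 198) and (88, 200), and the handle is still out at (163, 95). I'm handing the job in.

```bash
python3 - <<'E'
from bench import arm
print(arm.job_done()); s=arm.read_state(); print(s["position"],s["gripper_width"],s["clock"])
E
```

```text
the job is handed in; nothing more can be done
None
the job is handed in; nothing more can be done
```

I pulled the tray out to its stop, then gripped the sensor head with its button squeezed and drew the arm out to the 100 mm line. I handed the job in at about 14.5 s, still holding. No verdict was reported.

What the last checks showed:

- **Tray:** the handle moved about 130 mm. The pull force rose from 2 N to 15 N at the end, so it was on its stop. After the arm was drawn out the handle still measured within 2 mm of where I had left it.
- **Arm position:** the gripper moved 100.5 mm from the parked position. In the top view the 100 mm line is at the collar edge, to within about 1 mm. The joint speeds were close to zero.
- **Grip and button:** the finger opening read 25.6–26 mm. The readings seem to run low: it read about 8.5 mm on the 11 mm handle bar. I take it that the button is fully in (about 27 mm expected), but I couldn't check its travel directly.
- **Crucibles:** both stand upright in their wells. The left rim measured about 2 mm from the gripper's centre line, so the sensor should be over it.
- **Other things:** everything I could see in the last pictures was where it had stood, though I compared by eye only. The arm partly hid the wash bottle from above, and the wrist view caught only part of it.

**Disagreements:**

- On the first approach to the handle, a finger or its linkage touched what looked like the cabinet's top edge. The force was about 37 N upwards and 18 N sideways. I backed off at once and went in again with a narrower opening.
- The top and wrist cameras differed by about 3 mm on the head's sideways position, so I aimed between them.

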